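Reset the cake length stop to the next hole

ROBOT

A 6-joint arm with a two-finger parallel gripper is mounted at the origin on the work surface. World frame = base frame: x ahead of the robot, y to its left, z up, the work surface at z = 0. Lengths are in m, angles in rad, forces in N, time in s.
With the tool pointing down it reaches from about 0.325 to 0.9 m from the base axis. Payload 3.5 kg.
Tool frame: the origin (TCP) lies on the centre line of the jaws, within the pads' length; the fingertips stand 11 mm ahead of it and the grasp point (between the pads) lies 8 mm behind it (r.nose_length is the distance from the TCP to the fingertips, in m); z points along the fingers, y is the line along which they close (so a half turn about z gives the same grasp; the last joint's range is limited). The gripper opens to 85 mm and grips with 20 to 120 N. Pads are 22 mm wide; open, the fingers measure 114 mm over their backs; the gripper's body (76 mm by 85 mm) begins 54 mm behind the grasp point. The pads swing forward as they close: fully open they stand 13 mm farther back than shut.
Start: joints at [1.072, 0.276, -0.026, 1.268, 0, 1.467], TCP at [0.241, 0.577, 0.211] pointing down, gripper open.
Joint ranges: [-3.12, 3.12], [-0.85, 1.88], [-1.08, 1.24], [-1.95, 2.15], [-1.57, 1.53], [-3.14, 3.14]. Speed limits (rad/s): [2.57, 2.57, 3.14, 3.14, 3.14, 3.14].

INTERFACE

Orientations are given as a unit quaternion [w, x, y, z].
In Python, from plant import monitor, optics, job, search_frame, spot_point, r gives the robot as it stands.
- The arm moves only by the tool servo_tool, never from a script. Its argument "rows" is one flat list of numbers, 7 for each row, row after row: the shift along the tool's x, y, z in cm, then the turn, a rotation vector about the tool's x, y, z in rad, then the finger opening in cm, from 0 to 8.54. A call has 1 to 12 rows; each row is the pose to reach, as a shift and turn from the pose commanded when the call began, along the tool's axes at that moment; what a row does not reach only later rows make up. A row lasts 1/10 s, in which the tool goes at most 50 mm and 8.59 degrees, less where a joint would pass 70% of its speed; a pose out of reach is approached as far as the arm can. A call with a gripper value outside its range is refused whole. The fingers move at their own pace and stop on an object; "grip_force" is the grip in N (left out, the last holds). Time passes only in rows, so rows that repeat a pose let the fingers close. It gives the time, the measured TCP pose, the force, the opening and the grip force at its end, in the units of the state.
- monitor.get_state(): the state, without advancing time (a new reading comes with each control period).
- optics.get_image(name): name is "scene" or "top"; returns the picture (384x512x3 uint8, red, green, blue); there is no depth.
- optics.camera_params(name): a dict with "camera_matrix" (3x3 intrinsics, pixels), "R" (3x3) and "t" (3): a world point X has camera coordinates R X + t. Camera axes: x right, y down, z forward; pixel columns grow to the right and rows downward; lengths in m; the calibration is good to about 2 mm. A picture is of the moment at which its call begins. camera_params takes no time and is no camera call.
- job.finish_job(): hands the job in; it is judged then, once.
Trained networks look in the newest picture that a camera, given by its name, has taken for a name from the list of things; names that differ only in an ending like _2 or _b are one class to them, and where a whole thing is asked for, a point or a joint stands for the part that bears it (a point fixed in the world has none). Each returns a list of dicts, best first, with "p" (0 to 1); they miss things now and then, are a little off and sometimes report something else, mostly with a low value. They report only what shows in the picture. A call takes as long as a camera call.
- search_frame(thing, camera): "point" ([x, y, z] in m, in world coordinates, good to about 4 mm: the middle of the surface that is visible of it).
- spot_point(thing, camera): "point" ([x, y, z] in m, in world coordinates, good to about 4 mm: a listed point, or the origin of a listed thing).
The state is a dict: "clock": time; "q": joint angles; "qd": joint speeds; "joint_torque": joint torques, N m; "tcp_pos": TCP position; "eef_rot": TCP orientation; "wrist_force": force on the tool from outside, world axes, zero at the start; "ft_torque": the same for the moment, N m; "gripper_width": finger opening in m; "grasp_force": force on a finger pad.
Only numpy, scipy, OpenCV 4.12 (cv2) and the standard library are available. Lean on these libraries where they do the work, as an engineer would, in place of code of your own. Each camera call takes 0.05 s, during which the arm holds its last target. There are 200 camera calls.

TASK

Lift the clear hinged cover of the white case fully open until it rests back on its stop. Then pull up the spring plunger of the length stop by its black knob, slide the stop exactly one hole along its bar, away from the bar's end block, and let the pin drop fully home in that hole. Finish while still gripping the knob with the pin held fully home and the cover open, and leave the scraper, the bowl and the steel ring on the mould block where they are.

Things in the scene. Friction and masses are not known exactly. Their poses are not given: they have to be found in the camera images.
- case: White open-topped plastic case fixed to the table, 180 mm (its x) by 476 mm (its y) by 110 mm high, walls and floor 8 mm. Origin: centre of the underside; z up, +x from the robot-side long wall towards the hinge-side long wall. In one half (either) is the length stop on its bar, in the other half a fixed wooden mould block 45 mm high.
- cover (a joint): Angle of the clear cover (180 x 476 x 6 mm plate, aluminium rim, 0.3 to 0.6 kg), hinged along the case's far (+x) top edge. 0 = shut; grows as it opens up and away from the robot; 1.85 rad = leaning back on its stop brackets. Almost frictionless: let go below about 1.45 rad it falls shut, above about 1.6 rad it falls back onto the stop and stays.
- cover_handle (a point): Middle of the cover's round steel bar handle, 11 mm thick, 100 mm long along the case's y (85 mm between post centres), 35 mm above the cover's outer face. With the cover shut it is 78 mm to the robot side of the case's centre line, 151 mm above the table, 168 mm (level) from the hinge line. Moves with the cover.
- cover_hinge (a point): Middle of the cover's hinge line, which runs along the case's y at the far top edge of the case, 110 mm above the table.
- bar: Length-stop bar, steel, fixed in the case: 28 mm wide, 182 mm long along its y (parallel to the case's y), top face 42 mm above the table, four 11 mm holes in it 40 mm apart. Origin: on the case floor, 8 mm above the table, under the start hole. +y leads away from the aluminium end block (125 mm wide, 44 mm high, at the -y end): next hole at +40 mm, others at +80 and -40 mm.
- next_hole (a point): Centre of the mouth of the hole where the pin must end, on the bar's top face, 40 mm along the bar's +y from the hole where the pin starts.
- sleeve (a joint): Position of the stop: aluminium sleeve 44 x 56 mm on the bar, with a 125 mm wide plate on its end block side, top 53 mm above the table. 0 = pin at the start hole; grows along the bar's +y, away from the end block; 0.040 m = pin at the next hole. Limits -0.040, 0.080 m. About 1.5 N friction, 1.5 mm play each way with the pin in a hole; slides only with the pin out.
- plunger (a joint): Lift of the plunger, straight up: 0 = pin fully home, 10 mm deep in a hole; from 0.010 m the pin clears the bar; 0.018 m is its upper limit. A spring pushes it down with 3 N when home and 7 N at the top; let down over a hole it drops in, between holes its tip rides on the bar's top.
- knob: Black round knob of the plunger, vertical cylinder 26 mm across and 28 mm high; origin at its centre, 84 mm above the table with the pin home. It stands on the sleeve's middle, rides up with the plunger and along with the sleeve. The case's long walls are about 80 mm (at least 75) to either side of it.
- scraper: Bystander: loose white plastic scraper lying on the table, about 135 x 100 x 12 mm; origin under the middle of its underside.
- bowl: Bystander: loose steel bowl, 130 mm across, 55 mm high; origin at the centre of its underside.
- cake_ring: Bystander: loose steel ring, 90 mm across, 40 mm high, standing on the wooden mould block in the case; its top is 93 mm above the table. Origin at the centre of its underside.

How it is judged:
By the outcome, as a careful person would: the job done as asked, in the order asked, and still so for the second after the job is handed in, while the arm keeps its last pose, push and grip.
It also fails if it takes over 51 s, if anything falls off the work surface, if the arm or the gripper's body presses on something with over 40 N, if the wrist force passes 120 N, or if a joint passes its speed limit or range.

## Working session

There is one attempt and no reset: what is moved stays moved. The work goes in short steps, Python scripts to look and compute and a tool call to move; the robot and the scene stay as the last step left them, time stands still between calls to the robot, and variables do not carry over. Pictures are saved under pics/ and viewed, at most 10 in all, crops included, and the job is handed in when it is done.

Besides the shell and the picture viewer there is one more tool, called as name(argument=value, ...), one argument or row to a line, values as JSON. servo_tool: Moves the arm, as the interface text tells. Its arguments: {"type":"object","properties":{"rows":{"type":"array","items":{"type":"number"}},"grip_force":{"type":"number"}},"required":["rows"]}

```bash
ls; mkdir -p pics
python3 - <<'E'
from plant import monitor, optics, job, search_frame, spot_point, r
import cv2, numpy as np
s=monitor.get_state(); print(s['clock'],s['tcp_pos'],s['eef_rot'],s['gripper_width'],r.nose_length)
for c in ('scene','top'):
    cv2.imwrite(f'pics/{c}0.png',cv2.cvtColor(optics.get_image(c),cv2.COLOR_RGB2BGR))
    for t in ('case','cover_handle','cover_hinge','knob','next_hole','bar','cake_ring','bowl','scraper'):
        print(c,t,[(np.round(d['point'],3).tolist(),round(d['p'],2)) for d in spot_point(t,c)[:2]])
E
```

```text
pics
0.0 [0.24057869 0.57594338 0.20964633] [-3.34975884e-04  1.96619126e-01  9.80479282e-01 -1.08864334e-03] 0.08535707694147299 0.011
scene case [([0.505, -0.056, 0.002], 0.67)]
scene cover_handle [([0.422, -0.066, 0.152], 0.97)]
scene cover_hinge [([0.593, -0.045, 0.103], 0.84)]
scene knob []
scene next_hole [([0.593, -0.046, 0.107], 0.6)]
scene bar [([0.507, -0.053, -0.002], 0.71)]
scene cake_ring []
scene bowl [([0.54, 0.461, -0.0], 0.63), ([0.592, -0.045, 0.108], 0.45)]
scene scraper [([0.5, -0.471, 0.001], 0.82)]
top case [([0.504, -0.055, 0.001], 0.66)]
top cover_handle [([0.422, -0.064, 0.154], 0.94)]
top cover_hinge [([0.59, -0.041, 0.11], 0.77)]
top knob []
top next_hole []
top bar []
top cake_ring []
top bowl [([0.544, 0.469, -0.001], 0.65)]
top scraper [([0.5, -0.471, -0.001], 0.78)]
```

View pics/scene0.png

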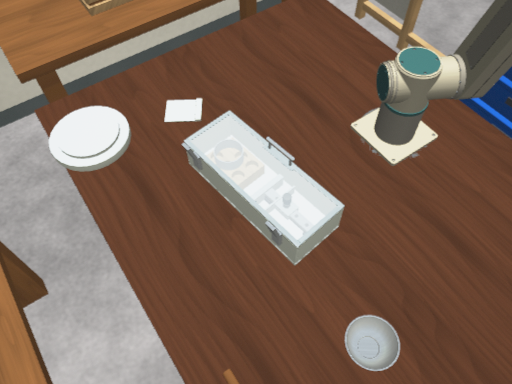

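View pics/top0.png

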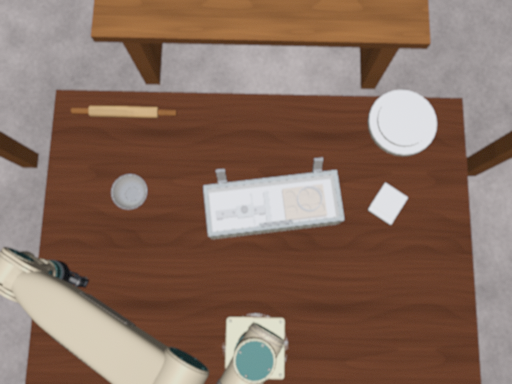

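The scene picture shows the case in the middle (about 185–342, 113–262), with the handle at (280,150), the ring in the far half and the knob at about (288,198). In the top picture the case spans about (205–343, 172–237), with the knob at (244,210) and the ring at (310,200). Next I'll refine the yaw.

```bash
cat > h.py <<'E'
from plant import monitor, optics, job, search_frame, spot_point, r
import cv2, numpy as np
from scipy.spatial.transform import Rotation as R
def st(): return monitor.get_state()
def rot(s): q=s['eef_rot']; return R.from_quat([q[1],q[2],q[3],q[0]])
def pix(c,P):
    k=optics.camera_params(c); X=(np.asarray(k['R'])@np.atleast_2d(P).T).T+k['t']
    u=(np.asarray(k['camera_matrix'])@X.T).T; return u[:,:2]/u[:,2:]
def ray(c,uv,z):
    k=optics.camera_params(c); Rm=np.asarray(k['R']); o=-Rm.T@k['t']
    d=Rm.T@np.linalg.inv(k['camera_matrix'])@np.array([*uv,1.]); return o+d*(z-o[2])/d[2]
def target(yaw):  # tool down, tool y at angle yaw
    y=np.array([np.cos(yaw),np.sin(yaw),0]);z=np.array([0,0,-1.]);x=np.cross(y,z)
    return R.from_matrix(np.c_[x,y,z])
def delta(P,Rt):
    s=st(); R0=rot(s); print('shift cm',np.round(R0.inv().apply(np.array(P)-s['tcp_pos'])*100,2),'turn',np.round((R0.inv()*Rt).as_rotvec(),3))
def snap(c,name,f=None):
    im=cv2.cvtColor(optics.get_image(c),cv2.COLOR_RGB2BGR)
    if f: u0,v0,u1,v1,k=f; im=cv2.resize(im[v0:v1,u0:u1],None,fx=k,fy=k,interpolation=cv2.INTER_CUBIC)
    cv2.imwrite(f'pics/{name}.png',im); return im
def spots(c,*ts):
    for t in ts: print(c,t,[(np.round(d['point'],3).tolist(),round(d['p'],2)) for d in spot_point(t,c)[:2]])
E
python3 - <<'E'
from h import *
im=cv2.imread('pics/top0.png'); 
sub=im[160:250,190:360]; hsv=cv2.cvtColor(sub,cv2.COLOR_BGR2HSV); m=((hsv[...,1]<70)&(hsv[...,2]>90)).astype(np.uint8)
m=cv2.morphologyEx(m,cv2.MORPH_CLOSE,np.ones((9,9))); m=cv2.morphologyEx(m,cv2.MORPH_OPEN,np.ones((25,25)))
c=max(cv2.findContours(m,0,2)[0],key=cv2.contourArea)+[[190,160]]
b=cv2.boxPoints(cv2.minAreaRect(c)); print(b)
W=np.array([ray('top',p,0.113) for p in b]); print(W.round(3), W.mean(0).round(3)); 
e=[W[(i+1)%4]-W[i] for i in range(4)]
print([(round(float(np.linalg.norm(v)),3),round(float(np.degrees(np.arctan2(v[1],v[0]))),1)) for v in e])
cv2.imwrite('pics/crop0.png',cv2.resize(sub,None,fx=4.5,fy=4.5,interpolation=cv2.INTER_CUBIC))
h=np.array([.422,-.065,.151]); delta(h+[0,0,.06],target(0.12))
print(pix('top',[h]),pix('scene',[h]))
E
```

```text
[[201.058   181.55647]
 [338.21558 167.26921]
 [344.2096  224.81151]
 [207.052   239.09877]]
[[ 0.569  0.199  0.113]
 [ 0.631 -0.287  0.113]
 [ 0.425 -0.305  0.113]
 [ 0.367  0.17   0.113]] [ 0.498 -0.056  0.113]
[(0.49, -82.8), (0.207, -174.9), (0.479, 97.0), (0.205, 8.2)]
shift cm [-4.144e+01 -5.223e+01 -2.000e-02] turn [-0.     0.     1.055]
[[275.76828492 223.1105672 ]] [[280.63211978 148.39009657]]
```

View pics/crop0.png

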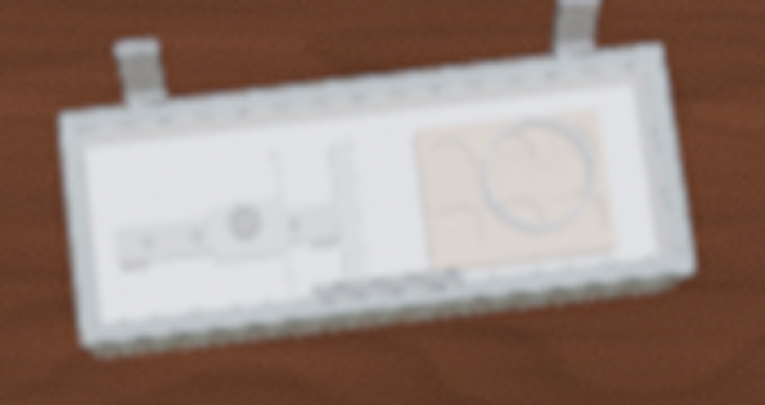

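The crop shows the end block at the right (345,205) and the sleeve plate at (280,210). The knob is at (244,222), with free holes to its left at (195,238) and (147,243), so the stop slides left, which is world +y. Yaw is about 0.124.

servo_tool(
  rows=[-41.4,-52.2,0,0,0,1.055,5,-41.4,-52.2,0,0,0,1.055,5,-41.4,-52.2,0,0,0,1.055,5,-41.4,-52.2,0,0,0,1.055,5,-41.4,-52.2,0,0,0,1.055,5,-41.4,-52.2,0,0,0,1.055,5,-41.4,-52.2,0,0,0,1.055,5,-41.4,-52.2,0,0,0,1.055,5,-41.4,-52.2,0,0,0,1.055,5,-41.4,-52.2,0,0,0,1.055,5,-41.4,-52.2,0,0,0,1.055,5,-41.4,-52.2,0,0,0,1.055,5],
  grip_force=30,
)

```text
clock: 2.2
tcp_pos: [0.404, -0.0029, 0.2113]
eef_rot: [0.001, 0.664, 0.748, 0.001]
wrist_force: [1.7, 0.2, 0.3]
gripper_width: 0.0499
grasp_force: 0.0
```

Run:
```python
from h import *
snap('scene','s1',(240,90,400,210,4)); spots('scene','cover_handle','cover_hinge')
snap('top','t1'); spots('top','cover_handle','cover_hinge')
delta([.422,-.065,.171],target(.124))
```

```text
scene cover_handle [([0.544, 0.464, 0.002], 0.63), ([0.426, -0.065, 0.15], 0.56)]
scene cover_hinge [([0.594, -0.046, 0.108], 0.76)]
top cover_handle [([0.427, -0.066, 0.153], 0.83)]
top cover_hinge [([0.591, -0.04, 0.112], 0.82)]
shift cm [-6.68  1.08  3.97] turn [-0.001 -0.001 -0.003]
```

servo_tool(
  rows=[-3.4,0.6,2,0,0,0,5,-6.6,1.2,4,0,0,0,5,-6.6,1.2,5.5,0,0,0,5,-6.6,1.2,6.7,0,0,0,5,-6.6,1.2,6.7,0,0,0,5,-6.6,1.2,6.7,0,0,0,5],
)

```text
clock: 3.1
tcp_pos: [0.4233, -0.0636, 0.1439]
eef_rot: [-0.0, 0.662, 0.749, -0.0]
wrist_force: [1.2, 0.9, 0.5]
gripper_width: 0.0501
grasp_force: 0.0
```

Run:
```python
from h import *
snap('scene','s2',(230,90,380,200,5))
s=st(); print(s['tcp_pos'],s['wrist_force'])
```

```text
[ 0.42384195 -0.06391493  0.14442607] [ 0.51636869 -0.12944621  0.9805125 ]
```

View pics/s2.png

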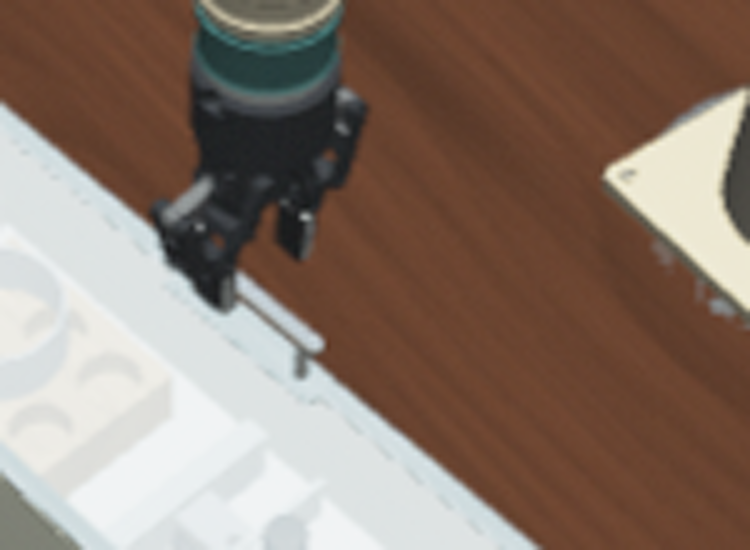

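The handle bar (crop about 240–320, 280–350) runs between the two fingers. Closing.

servo_tool(
  rows=[0,0,0,0,0,0,0.5,0,0,0,0,0,0,0.5,0,0,0,0,0,0,0.5,0,0,0,0,0,0,0.5,0,0,0,0,0,0,0.5,0,0,0,0,0,0,0.5,0,0,0,0,0,0,0.5],
  grip_force=25,
)

```text
clock: 3.85
tcp_pos: [0.4235, -0.065, 0.1438]
eef_rot: [-0.0, 0.663, 0.748, -0.0]
wrist_force: [-0.5, -0.6, 0.6]
gripper_width: 0.005
grasp_force: 0.0
```

Run:
```python
from h import *
snap('scene','s3',(230,90,380,200,5)); spots('scene','cover_handle')
s=st(); print(s['tcp_pos'],s['gripper_width'],s['grasp_force']); T=s['tcp_pos']
print((pix('scene',[T,T-rot(s).apply([0,0,.008]),T+rot(s).apply([0,0,.011]),[.424,-.065,.151]])-[230,90])*5)
```

```text
scene cover_handle [([0.422, -0.068, 0.15], 0.77)]
[ 0.42353076 -0.06496925  0.14376976] 0.004707431932521182 0.0
[[250.61629109 301.16380421]
 [251.04915606 292.36047996]
 [250.02853337 313.11723606]
 [250.30599681 293.55246278]]
```

View pics/s3.png

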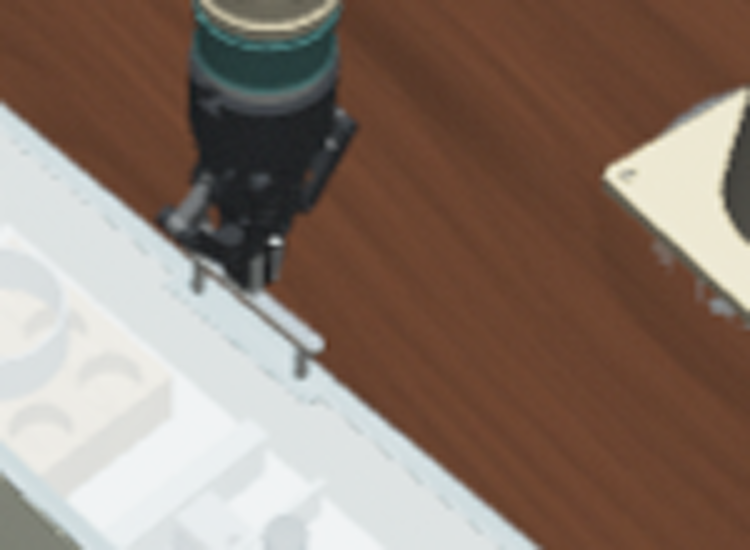

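The closed fingertips show at about (250,290), on the bar's line, and the grip is empty. I'll overlay the projected model to see which side the bar is on.

Run:
```python
from h import *
s=st(); T=np.array(s['tcp_pos']); ya=.124; ex=np.array([np.cos(ya),np.sin(ya),0]); ey=np.array([-np.sin(ya),np.cos(ya),0])
H=np.array([.424,-.065,.151]); out=[]
for c,f,k in (('scene',(240,110,310,180),7),('top',(240,190,310,260),7)):
    im=cv2.cvtColor(optics.get_image(c),cv2.COLOR_RGB2BGR); u0,v0,u1,v1=f
    im=cv2.resize(im[v0:v1,u0:u1],None,fx=k,fy=k,interpolation=cv2.INTER_LANCZOS4); raw=im.copy()
    q=lambda P: tuple(int(x) for x in ((pix(c,[P])[0]+.5-[u0,v0])*k))
    cv2.line(im,q(H-.05*ey),q(H+.05*ey),(0,0,255),1)
    for a in (-.0425,.0425): cv2.line(im,q(H+a*ey),q(H+a*ey-[0,0,.035]),(255,0,255),1)
    cv2.line(im,q(T-[0,0,.011]),q(T+[0,0,.06]),(0,255,0),1)
    C=H+.078*ex; C[2]=.116
    pts=[q(C+a*.09*ex+b*.238*ey) for a,b in ((-1,-1),(-1,1),(1,1),(1,-1))]
    cv2.polylines(im,[np.array(pts)],True,(255,0,0),1)
    out.append(im if c=='top' else im)
    if c=='scene': out.insert(0,raw)
k=cv2.resize(np.hstack(out[:2]),(800,400)); cv2.imwrite('pics/ov1.png',np.vstack([k])); cv2.imwrite('pics/ov2.png',out[2])
```

```text
(no output)
```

View pics/ov1.png

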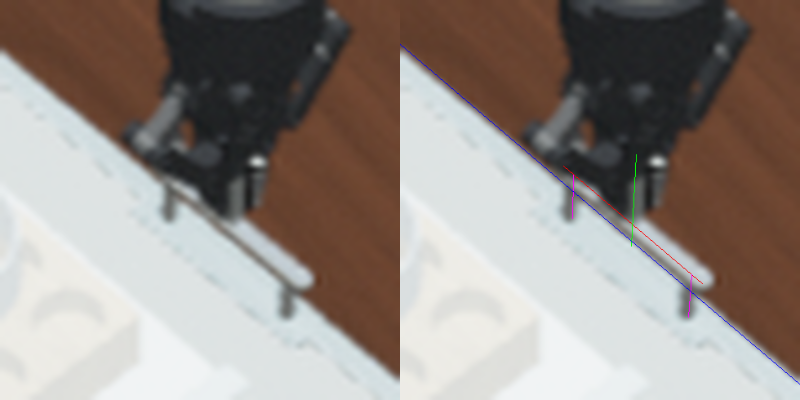

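The fingertips appear about 20 mm higher in the picture than the model predicts, at the bar's top. The pads probably closed just above the bar. I'll reopen, lower carefully and close again.

servo_tool(
  rows=[0,0,0,0,0,0,5,0,0,0,0,0,0,5,0,0,0,0,0,0,5,0,0,0,0,0,0,5,0,0,0.4,0,0,0,5,0,0,0.8,0,0,0,5,0,0,0.8,0,0,0,5],
)

```text
clock: 4.75
tcp_pos: [0.4228, -0.0647, 0.135]
eef_rot: [-0.001, 0.663, 0.748, -0.0]
wrist_force: [-0.7, -0.0, -0.2]
gripper_width: 0.05
grasp_force: 0.0
```

servo_tool(
  rows=[0,0,0,0,0,0,0.5,0,0,0,0,0,0,0.5,0,0,0,0,0,0,0.5,0,0,0,0,0,0,0.5,0,0,0,0,0,0,0.5,0,0,0,0,0,0,0.5],
)

```text
clock: 5.35
tcp_pos: [0.424, -0.065, 0.1361]
eef_rot: [0.0, 0.663, 0.748, 0.0]
wrist_force: [1.1, -0.3, 0.9]
gripper_width: 0.0051
grasp_force: 0.5
```

Run:
```python
from h import *
out=[]
for c,(u0,v0,u1,v1) in (('scene',(240,100,320,180)),('top',(230,180,310,260))):
    im=cv2.cvtColor(optics.get_image(c),cv2.COLOR_RGB2BGR)
    out.append(cv2.resize(im[v0:v1,u0:u1],None,fx=5,fy=5,interpolation=cv2.INTER_CUBIC))
cv2.imwrite('pics/ov3.png',np.hstack(out))
spots('scene','cover_handle'); spots('top','cover_handle')
s=st(); print(s['tcp_pos'],s['gripper_width'],s['grasp_force'],s['wrist_force'])
T=s['tcp_pos']; print((pix('scene',[T-[0,0,.011],T+[0,0,.008],T+[0,0,.062]])-[240,100]+.5)*5, (pix('top',[T,[.424,-.065,.151]])-[230,180]+.5)*5)
```

```text
scene cover_handle [([0.421, -0.066, 0.151], 0.97)]
top cover_handle []
[ 0.42400762 -0.06499546  0.13607399] 0.005188238301399484 0.7278848625719547 [1.71032893 0.39015806 0.22882347]
[[201.42354591 274.22772191]
 [202.42757049 253.68225838]
 [205.42415893 192.36274524]] [[230.53017596 217.76616934]
 [231.37620115 215.130696  ]]
```

View pics/ov3.png

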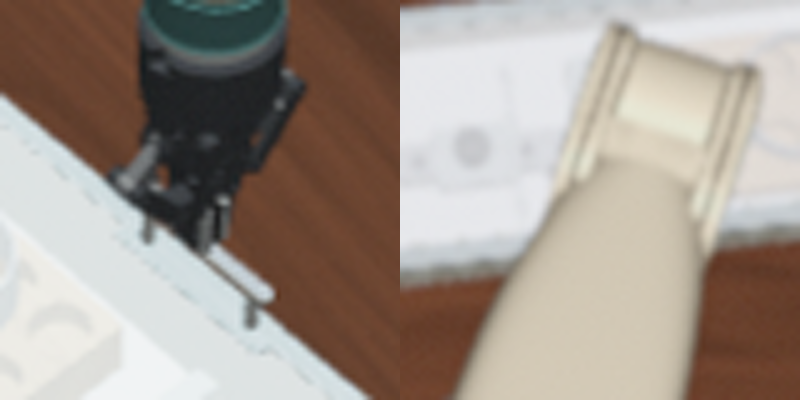

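The bar seems to emerge between the left finger (205,240) and the right finger (225,215), though the reading says the grip is empty. I'll test with a full close, then a small lift.

servo_tool(
  rows=[0,0,0,0,0,0,0,0,0,0,0,0,0,0,0,0,0,0,0,0,0,0,0,0,0,0,0,0],
  grip_force=30,
)

```text
clock: 5.95
tcp_pos: [0.4242, -0.0651, 0.1364]
eef_rot: [0.001, 0.663, 0.748, 0.0]
wrist_force: [0.6, -0.3, 4.3]
gripper_width: 0.0002
grasp_force: 2.7
```

servo_tool(
  rows=[0,0,-0.3,0,0,0,0,0,0,-0.6,0,0,0,0,0,0,-0.6,0,0,0,0],
)

```text
clock: 6.25
tcp_pos: [0.4229, -0.0648, 0.1416]
eef_rot: [-0.001, 0.663, 0.748, -0.0]
wrist_force: [1.1, -0.5, 0.5]
gripper_width: -0.0001
grasp_force: 0.0
```

Closing fully produced about 4 N upward on the tips. That fits fingertips resting on top of the bar, so the tool sits higher than modelled. I'll lower with the fingers open, watching the force.

servo_tool(
  rows=[0,0,0,0,0,0,5,0,0,0,0,0,0,5,0,0,0,0,0,0,5,0,0,0,0,0,0,5,0,0,0.4,0,0,0,5,0,0,0.8,0,0,0,5,0,0,1.2,0,0,0,5,0,0,1.5,0,0,0,5,0,0,1.5,0,0,0,5],
)

```text
clock: 7.15
tcp_pos: [0.423, -0.0648, 0.1261]
eef_rot: [-0.001, 0.663, 0.748, -0.0]
wrist_force: [0.3, -0.9, -0.6]
gripper_width: 0.05
grasp_force: 0.0
```

servo_tool(
  rows=[0,0,0,0,0,0,0.5,0,0,0,0,0,0,0.5,0,0,0,0,0,0,0.5,0,0,0,0,0,0,0.5,0,0,0,0,0,0,0.5],
  grip_force=20,
)

```text
clock: 7.65
tcp_pos: [0.4243, -0.0649, 0.1271]
eef_rot: [0.001, 0.663, 0.748, 0.001]
wrist_force: [1.7, -0.0, -1.0]
gripper_width: 0.0096
grasp_force: 22.3
```

Gripped now (width 9.6 mm, 22 N), so the real fingertips sit about 30 mm above the model. I'll deepen the grip before lifting.

servo_tool(
  rows=[0,0,0,0,0,0,3,0,0,0,0,0,0,3,0,0,0,0,0,0,3,0,0,0.4,0,0,0,3,0,0,0.8,0,0,0,3,0,0,1.2,0,0,0,3,0,0,1.2,0,0,0,3],
)

```text
clock: 8.35
tcp_pos: [0.4227, -0.0647, 0.1139]
eef_rot: [-0.001, 0.663, 0.748, -0.0]
wrist_force: [-0.9, 0.8, 0.3]
gripper_width: 0.0303
grasp_force: 0.0
```

servo_tool(
  rows=[0,0,0,0,0,0,0.5,0,0,0,0,0,0,0.5,0,0,0,0,0,0,0.5,0,0,0,0,0,0,0.5],
  grip_force=25,
)

```text
clock: 8.75
tcp_pos: [0.4244, -0.0648, 0.115]
eef_rot: [0.0, 0.663, 0.748, 0.001]
wrist_force: [4.1, 1.0, -2.6]
gripper_width: 0.01
grasp_force: 25.0
```

Run:
```python
from h import *
s=st(); print(s['tcp_pos'],s['gripper_width'],s['grasp_force'],s['wrist_force'])
ya=.124; ex=np.array([np.cos(ya),np.sin(ya),0]); R0=rot(s)
for th in np.arange(0,1.86,.08): 
    d=np.array([-.168*np.cos(th)+.041*np.sin(th)+.168,.168*np.sin(th)+.041*np.cos(th)-.041]); w=d[0]*ex+[0,0,d[1]]
    print(round(th,2),np.round(R0.inv().apply(w)*100,1))
```

```text
[ 0.42436504 -0.06477232  0.11495563] 0.00996696152041358 25.047114193439484 [ 4.12376281  1.04171326 -2.56883004]
0.0 [0. 0. 0.]
0.08 [ 0.   0.4 -1.3]
0.16 [ 0.   0.9 -2.6]
0.24 [ 0.   1.5 -3.9]
0.32 [ 0.   2.2 -5.1]
0.4 [ 0.   2.9 -6.2]
0.48 [ 0.   3.8 -7.3]
0.56 [ 0.   4.8 -8.3]
0.64 [ 0.   5.8 -9.2]
0.72 [  0.    6.9 -10. ]
0.8 [  0.    8.1 -10.8]
0.88 [  0.    9.3 -11.4]
0.96 [  0.   10.5 -12. ]
1.04 [  0.   11.9 -12.4]
1.12 [  0.1  13.2 -12.8]
1.2 [  0.1  14.6 -13. ]
1.28 [  0.1  15.9 -13.1]
1.36 [  0.1  17.3 -13.2]
1.44 [  0.1  18.7 -13.1]
1.52 [  0.1  20.1 -12.9]
1.6 [  0.1  21.4 -12.5]
1.68 [  0.1  22.7 -12.1]
1.76 [  0.1  24.  -11.6]
1.84 [  0.1  25.2 -11. ]
```

servo_tool(
  rows=[0,0.2,-0.7,0,0,0,0.5,0,0.4,-1.3,0,0,0,0.5,0,0.6,-2.0,0,0,0,0.5,0,0.9,-2.6,0,0,0,0.5,0,1.5,-3.9,0,0,0,0.5,0,2.2,-5.1,0,0,0,0.5,0,2.9,-6.2,0,0,0,0.5],
)

```text
clock: 9.45
tcp_pos: [0.4522, -0.0609, 0.1777]
eef_rot: [-0.001, 0.663, 0.748, -0.0]
wrist_force: [3.0, 4.1, -5.5]
gripper_width: 0.0101
grasp_force: 24.2
```

servo_tool(
  rows=[0,0.9,-1.1,0,0,0,0.5,0,1.9,-2.1,0,0,0,0.5,0,2.9,-3.0,0,0,0,0.5,0,4.0,-3.8,0,0,0,0.5,0,5.2,-4.6,0,0,0,0.5,0,6.4,-5.2,0,0,0,0.5,0,7.6,-5.8,0,0,0,0.5,0,9.0,-6.2,0,0,0,0.5],
)

```text
clock: 10.25
tcp_pos: [0.5399, -0.0491, 0.2414]
eef_rot: [-0.002, 0.663, 0.748, -0.0]
wrist_force: [-5.8, 6.1, 10.0]
gripper_width: 0.01
grasp_force: 25.9
```

servo_tool(
  rows=[0,1.3,-0.4,0,0,0,0.5,0,2.7,-0.6,0,0,0,0.5,0,4.0,-0.7,0,0,0,0.5,0,5.4,-0.8,0,0,0,0.5,0,6.8,-0.7,0,0,0,0.5],
)

```text
clock: 10.75
tcp_pos: [0.6086, -0.04, 0.2475]
eef_rot: [-0.002, 0.663, 0.749, 0.001]
wrist_force: [-2.5, 7.1, 5.2]
gripper_width: 0.01
grasp_force: 26.0
```

servo_tool(
  rows=[0,1.4,0.2,0,0,0,0.5,0,2.7,0.6,0,0,0,0.5,0,4.0,1.0,0,0,0,0.5,0,5.3,1.5,0,0,0,0.5,0,5.8,1.7,0,0,0,0.5,0,5.8,1.7,0,0,0,0.5],
)

```text
clock: 11.35
tcp_pos: [0.6671, -0.0327, 0.2297]
eef_rot: [-0.002, 0.663, 0.749, 0.001]
wrist_force: [0.0, 7.5, 1.7]
gripper_width: 0.01
grasp_force: 25.8
```

servo_tool(
  rows=[0,0,0,0,0,0,2.6,0,0,0,0,0,0,2.6,0,0.3,0,0,0,0,2.6,0,0.3,-2,0,0,0,2.6,0,0.3,-4.5,0,0,0,2.6,0,0.3,-7,0,0,0,2.6,0,0.3,-9,0,0,0,2.6,0,0.3,-9,0,0,0,2.6],
)

```text
clock: 12.15
tcp_pos: [0.6715, -0.0361, 0.323]
eef_rot: [0.003, 0.664, 0.748, 0.002]
wrist_force: [0.9, 0.4, -0.2]
gripper_width: 0.0261
grasp_force: 0.0
```

Run:
```python
from h import *
snap('scene','s5'); spots('scene','cover_handle','knob','next_hole','case','cake_ring','bar','sleeve'); print(optics.camera_params('scene')['t'])
s=st(); print(s['clock'],s['tcp_pos'],s['q'].round(2))
snap('top','t5'); spots('top','cover_handle','knob','next_hole','cake_ring','bar')
```

```text
scene cover_handle [([0.675, -0.029, 0.26], 0.66)]
scene knob [([0.482, 0.051, 0.081], 0.58)]
scene next_hole [([0.476, 0.087, 0.043], 0.78)]
scene case [([0.507, -0.053, 0.002], 0.95), ([0.484, 0.05, 0.08], 0.52)]
scene cake_ring [([0.524, -0.188, 0.053], 0.78)]
scene bar [([0.478, 0.046, 0.007], 0.81)]Traceback (most recent call last):
  File "<stdin>", line 2, in <module>
  File "h.py", line 22, in spots
    for t in ts: print(c,t,[(np.round(d['point'],3).tolist(),round(d['p'],2)) for d in spot_point(t,c)[:2]])
                                                                                       ~~~~~~~~~~^^^^^
ValueError: it knows: bar, bowl, cake_ring, case, cover_handle, cover_hinge, knob, next_hole, scraper
```

View pics/s5.png

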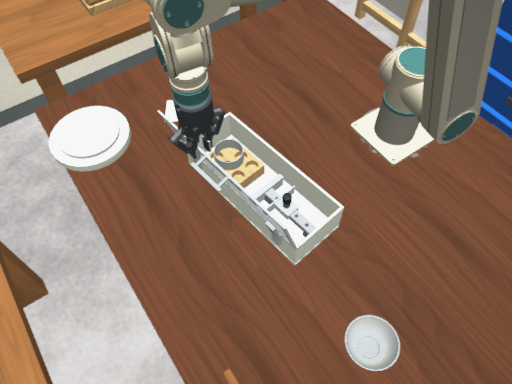

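The cover is open, leaning back from (195,155) to (290,240). The knob shows black at (287,199), and the ring (228,153), bowl and scraper are in place. Next I'll move over the knob.

Run:
```python
from h import *
spots('top','cover_handle','knob','next_hole')
delta([.482,.050,.18],target(.124))
```

```text
top cover_handle []
top knob []
top next_hole []
shift cm [ 10.7  -17.57  13.83] turn [-0.001 -0.    -0.004]
```

servo_tool(
  rows=[2,-4,0,0,0,0,6,5,-8.5,0,0,0,0,6,8,-13,2,0,0,0,6,10.7,-17.6,5,0,0,0,6,10.7,-17.6,9,0,0,0,6,10.7,-17.6,12,0,0,0,6,10.7,-17.6,13.8,0,0,0,6,10.7,-17.6,13.8,0,0,0,6,10.7,-17.6,13.8,0,0,0,6,10.7,-17.6,13.8,0,0,0,6],
)

```text
clock: 13.65
tcp_pos: [0.4838, 0.0498, 0.1825]
eef_rot: [0.001, 0.663, 0.748, 0.001]
wrist_force: [0.7, 0.4, -0.4]
gripper_width: 0.0598
grasp_force: 0.0
```

Run:
```python
from h import *
snap('scene','s6'); spots('scene','knob','next_hole','bar')
print([ (d['point'].round(3) if hasattr(d['point'],'round') else d['point'],d['p']) for d in search_frame('knob','scene')[:2]])
snap('top','t6'); spots('top','knob','next_hole','bar','case')
s=st(); print(s['clock'],s['tcp_pos'],s['wrist_force'])
im=cv2.imread('pics/s6.png')[140:240,230:370]; T=np.array(s['tcp_pos']); f=5
b=cv2.resize(im,None,fx=f,fy=f,interpolation=cv2.INTER_CUBIC); q=lambda P:tuple(int(v) for v in (pix('scene',[P])[0]+.5-[230,140])*f)
cv2.line(b,q([T[0],T[1],.098]),q(T+[0,0,.02]),(0,255,0),1); cv2.circle(b,q([.482,.05,.084]),4,(0,0,255),1)
cv2.imwrite('pics/s6c.png',b)
```

```text
scene knob [([0.483, 0.05, 0.082], 0.51)]
scene next_hole [([0.475, 0.088, 0.047], 0.81)]
scene bar [([0.48, 0.046, 0.008], 0.95)]
[([0.4893, 0.0545, 0.0935], 0.63)]
top knob [([0.548, 0.471, -0.002], 0.21)]
top next_hole []
top bar [([0.481, 0.046, 0.006], 0.63)]
top case [([0.503, -0.055, 0.003], 0.98)]
14.15 [0.48227744 0.04992683 0.18089581] [-0.74702118  0.98189521 -0.50618058]
```

View pics/s6c.png

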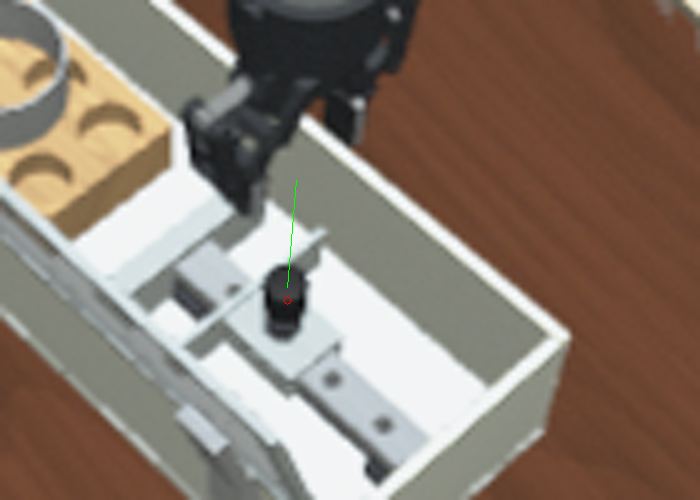

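The knob is at crop (285,300) and the fingers' mid-line is directly above it. The tips sit about 20 mm above the TCP, as before. Free holes show at (333,380) and (383,425). Going down to straddle the knob.

servo_tool(
  rows=[-0.1,-0.1,3,0,0,0,5,-0.1,-0.1,6,0,0,0,5,-0.1,-0.1,8,0,0,0,5,-0.1,-0.1,9.5,0,0,0,5,-0.1,-0.1,11,0,0,0,5,-0.1,-0.1,12,0,0,0,5,-0.1,-0.1,12.8,0,0,0,5,-0.1,-0.1,13.4,0,0,0,5,-0.1,-0.1,13.4,0,0,0,5],
)

```text
clock: 15.05
tcp_pos: [0.4809, 0.0488, 0.0463]
eef_rot: [-0.0, 0.663, 0.748, -0.0]
wrist_force: [-0.2, 0.5, 0.1]
gripper_width: 0.0498
grasp_force: 0.0
```

servo_tool(
  rows=[0,0,0,0,0,0,3.5,0,0,0,0,0,0,2,0,0,0,0,0,0,2,0,0,0,0,0,0,2,0,0,0,0,0,0,2,0,0,0,0,0,0,2],
  grip_force=50,
)

```text
clock: 15.65
tcp_pos: [0.4807, 0.0487, 0.0476]
eef_rot: [-0.0, 0.663, 0.748, -0.001]
wrist_force: [-3.3, -1.0, 6.5]
gripper_width: 0.0243
grasp_force: 48.9
```

servo_tool(
  rows=[0,0,-0.4,0,0,0,2,0,0,-0.8,0,0,0,2,0,0,-1.2,0,0,0,2,0,0,-1.5,0,0,0,2,0,0,-1.5,0,0,0,2],
)

```text
clock: 16.15
tcp_pos: [0.4806, 0.0487, 0.0616]
eef_rot: [-0.0, 0.663, 0.748, -0.001]
wrist_force: [-1.4, -0.6, -7.1]
gripper_width: 0.0246
grasp_force: 49.4
```

servo_tool(
  rows=[0.5,0,0,0,0,0,2,1.2,0,0,0,0,0,2,2,0,0,0,0,0,2,2.8,0,0,0,0,0,2,3.5,0,0,0,0,0,2,4,0,0,0,0,0,2,4,0,0,0,0,0,2,4,0,0,0,0,0,2],
)

```text
clock: 16.95
tcp_pos: [0.475, 0.0898, 0.0613]
eef_rot: [-0.002, 0.663, 0.749, -0.0]
wrist_force: [-5.5, 0.8, -6.3]
gripper_width: 0.0248
grasp_force: 49.5
```

Run:
```python
from h import *
snap('scene','s7'); spots('scene','knob','bar','cover_handle','cake_ring')
s=st(); print(s['clock'],s['tcp_pos'],s['wrist_force']); print(np.linalg.norm(np.array(s['tcp_pos'])[:2]-[.4806,.0487]))
```

```text
scene knob [([0.477, 0.093, 0.095], 0.54)]
scene bar [([0.479, 0.046, 0.008], 0.68)]
scene cover_handle [([0.676, -0.031, 0.259], 0.72)]
scene cake_ring [([0.527, -0.188, 0.053], 0.84)]
17.2 [0.47505455 0.08958832 0.06128877] [-5.03007213  1.02545245 -7.16445825]
0.0412626556575837
```

servo_tool(
  rows=[-0.1,0.05,0,0,0,0,2,-0.1,0.05,0.3,0,0,0,2,-0.1,0.05,0.6,0,0,0,2,-0.1,0.05,0.9,0,0,0,2,-0.1,0.05,1.2,0,0,0,2,-0.1,0.05,1.4,0,0,0,2,-0.1,0.05,1.4,0,0,0,2],
)

```text
clock: 17.9
tcp_pos: [0.4753, 0.0885, 0.0477]
eef_rot: [-0.002, 0.663, 0.748, -0.001]
wrist_force: [-8.2, 0.1, -2.6]
gripper_width: 0.0248
grasp_force: 50.0
```

servo_tool(
  rows=[0,-0.1,0.1,0,0,0,2,0,-0.1,0.2,0,0,0,2,0,-0.1,0.2,0,0,0,2,0,-0.1,0.2,0,0,0,2],
)

```text
clock: 18.3
tcp_pos: [0.4754, 0.0884, 0.0476]
eef_rot: [-0.001, 0.663, 0.748, 0.0]
wrist_force: [-9.7, 0.5, 8.1]
gripper_width: 0.0243
grasp_force: 51.4
```

Run:
```python
from h import *
b=snap('scene','s8',(150,90,370,260,3.6)); spots('scene','knob','bar','next_hole','cover_handle','cake_ring','bowl','scraper','case')
s=st(); print(s['clock'],s['tcp_pos'],s['wrist_force'],s['grasp_force'])
```

```text
scene knob [([0.476, 0.089, 0.085], 0.62)]
scene bar [([0.48, 0.045, 0.007], 0.91), ([0.498, -0.471, -0.001], 0.34)]
scene next_hole [([0.477, 0.089, 0.042], 0.55)]
scene cover_handle [([0.673, -0.029, 0.261], 0.67)]
scene cake_ring [([0.525, -0.185, 0.053], 0.76), ([0.672, -0.029, 0.26], 0.71)]
scene bowl [([0.541, 0.464, 0.003], 0.56)]
scene scraper [([0.499, -0.471, 0.001], 0.89), ([0.674, -0.03, 0.26], 0.26)]
scene case [([0.508, -0.053, -0.0], 0.56)]
18.75 [0.47542365 0.08842574 0.04760918] [-9.70546409 -0.19629229  7.90137915] 51.39967381954193
```

View pics/s8.png

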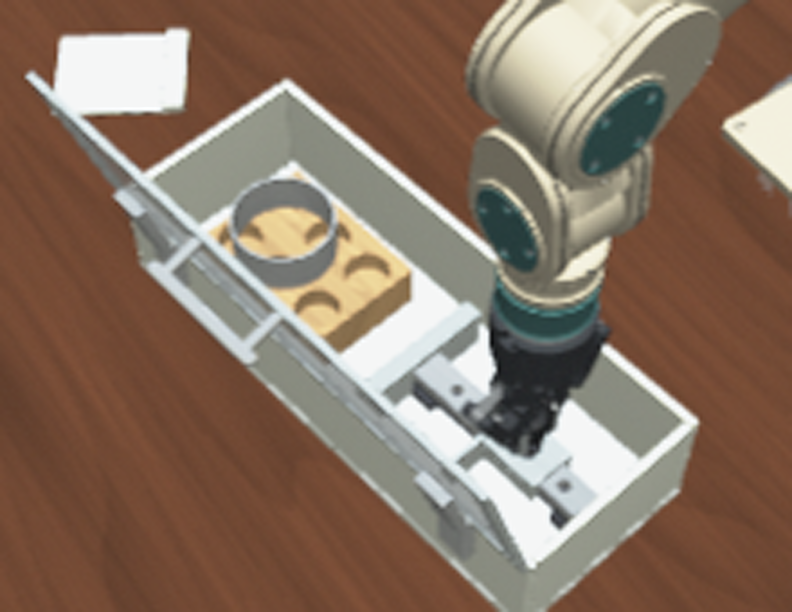

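The picture shows the cover leaning back on its brackets. The sleeve has moved one hole, with a single free hole beyond it at (567,487), and the ring is still on the block. The knob reads (0.476, 0.089, 0.085), which is home height over the next hole, with 8 N held down on it.

```bash
python3 -c "
from plant import job; print(job.finish_job())"
```

```text
the job is handed in; nothing more can be done
None
```

The job is handed in: the cover is open on its stop, the length stop is one hole along, away from the end block, and the pin is held home with the knob still gripped; the ring, bowl and scraper were not moved.

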